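# Load the bend-test beam and hold the crack probe on its mark

### The arm

A 7-joint arm with a two-finger parallel gripper is mounted at the origin on the work surface. World frame = base frame: x ahead of the robot, y to its left, z up, the work surface at z = 0. Lengths are in mm, angles in rad, forces in N, time in s.
With the tool pointing down it reaches from about 425 to 1025 mm from the base axis. Payload 9.4 kg.
Tool frame: the origin (TCP) lies between the finger pads; the fingertips stand 14 mm ahead of it and the grasp point (between the pads) lies 5 mm behind it; z points along the fingers, y is the line along which they close (so a half turn about z gives the same grasp; the last joint's range is limited). The gripper opens to 85 mm and grips with 20 to 120 N. Pads are 22 mm wide; open, the fingers measure 114 mm over their backs; the gripper's body (76 mm by 85 mm) begins 54 mm behind the grasp point. The pads swing forward as they close: fully open they stand 13 mm farther back than shut.
Start: joints at [-1.297, 0.599, -0.003, 1.599, 0.002, 0.943, -0.08], TCP at [249.149, 680.844, 245.275] pointing down, gripper open.
Joint ranges: [-2.57, 2.57], [-0.35, 1.97], [-1.29, 1.29], [0.11, 2.56], [-1.05, 4.19], [0.11, 1.86], [-2.63, 2.63]. Speed limits (rad/s): [2.22, 2.22, 3.01, 3.01, 3.14, 3.14, 3.14].

### API

Orientations are given as a unit quaternion [x, y, z, w].
In Python, from station import arm gives the robot as it stands.
- The arm moves only by the tool jog_arm, never from a script. Its argument "motion" is a list of rows, each a list of 2 entries, a list of its own where there are three numbers: the shift along the tool's x, y, z in m, then the turn, a rotation vector about the tool's x, y, z in rad. In form: [[[dx, dy, dz], [ax, ay, az]], ...]. A call has 1 to 20 rows; each row shifts and turns the commanded pose from where the row before left it, along the tool's axes as they then stand; what a row does not reach is not made up. A row lasts 1/10 s, in which the tool goes at most 50 mm and 8.59 degrees, less where a joint would pass 70% of its speed; a pose out of reach is approached as far as the arm can. A call with a gripper value outside its range is refused whole. "fingers" is the finger opening in m, from 0 to 0.0854, set as the call begins (left out, the last holds). The fingers move at their own pace and stop on an object; "squeeze" is the grip in N (left out, the last holds). Time passes only in rows, so rows that do not move let the fingers close. It gives the time, the measured TCP pose, the force, the opening and the grip force at its end, in the units of the state.
- arm.observe(): the state, without advancing time (a new reading comes with each control period).
- arm.capture(name): name is "side" or "top" or "wrist"; returns the picture (400x640x3 uint8, red, green, blue); there is no depth.
- arm.calibration(name): a dict with "camera_matrix" (3x3 intrinsics, pixels), "rvec" (rotation vector, rad) and "tvec" (3), from world to camera coordinates, as OpenCV has them. Camera axes: x right, y down, z forward; pixel columns grow to the right and rows downward; lengths in mm; the calibration is good to about 2 mm. A picture is of the moment at which its call begins: read the wrist's pose just before it. calibration takes no time and is no camera call; for the wrist camera it gives the pose at the moment of the call.
- arm.hand_in(): hands the job in; it is judged then, once.
The state is a dict: "time_s": time; "joint_positions": joint angles; "joint_velocities": joint speeds; "joint_torque": joint torques, N m; "tool_pos": TCP position; "orientation": TCP orientation; "ft_force": force on the tool from outside, world axes, zero at the start; "wrist_torque": the same for the moment, N m; "finger_gap": finger opening in mm; "gripper_force": force on a finger pad.
Only numpy, scipy, OpenCV 4.12 (cv2) and the standard library are available. Lean on these libraries where they do the work, as an engineer would, in place of code of your own. Each camera call takes 0.05 s, during which the arm holds its last target. There are 200 camera calls.

### The job

Hang the large steel weight with the orange grip by its loop on the yellow hook of the bend-test beam and let go of it, so that it hangs freely and loads the beam. Then take the green-handled probe out of its holder and hold it upright with its tip wholly on the red mark on top of the beam, pressing gently so that the spring tip is pushed about half way in and not bottomed. Finish while still holding the probe there, the weight still hanging, and leave everything else where it stands.

Things in the scene. Friction and masses are not known exactly. Their poses are not given: they have to be found in the camera images.
- rig: Fixed bend-test rig: blue base plate 130 x 150 x 12 mm and post, dark steel clamp (80 x 70 mm, top 224 mm above the table, bolt heads to 232). Origin: centre of the base's underside, on the table; z up. The beam runs from the clamp along the rig's own -y; the hook at its free end points along the rig's own -x.
- beam (a joint): Sag of the beam in rad: 0 unloaded, grows as the free end goes down (stop 0.12). Sprung tilt about the rig's x axis at the clamp, 20 mm from the rig's origin along -y; the large weight makes it sag 0.04 to 0.08, the hook going down 10 to 17 mm. Aluminium bar 40 mm wide (x), 240 mm long (y), 12 mm thick, top 192 mm above the table unloaded.
- hook_seat (a point): Where the weight's loop should rest: top of the 8 mm yellow hook rod, 164 mm above the table unloaded; axes as the beam's. The rod lies level along the rig's x: it runs 31 mm towards -x to its upturned tip (tip top 15 mm above this point) and 40 mm towards +x to a dark block under the beam's end. The beam's edge is 35 mm away towards +x, its top 28 mm above this point.
- mark (a point): Centre of the red mark, a disc 24 mm in diameter with a thin white rim, on the beam's top face, 192 mm above the table when unloaded (about 3 to 6 mm lower when loaded). z is square to the beam's top.
- weight: Loose large weight, 0.48 to 0.72 kg: dark steel disc, 58 mm diameter, 36 mm high, under a rigid rectangular steel loop with an orange grip tab on top. Origin: centre of the underside; z up; 123 mm high overall. The loop stands in the weight's y-z plane: bar 6 mm, clear opening 44 mm wide (y), from 42 to 86 mm above the underside; a hook goes through along the weight's x, from either side.
- weight_eye (a point): Underside of the middle of the large weight's loop top bar, 86 mm above the weight's underside: it comes to rest on the hook rod.
- weight_tab (a point): Centre of the large weight's orange grip tab, a block 26 mm long (weight's x), 12 mm thick (weight's y) and 32 mm high, 91 to 123 mm above the weight's underside. Pinch it across its 12 mm, that is along the weight's y; the loop's bar lies just below it.
- holder: Fixed white holder block 70 x 70 x 60 mm with an upright 25 mm through hole in its centre, in which the probe stands. Origin: centre of its underside on the table.
- probe: Loose probe, 0.13 kg, standing tip down in the holder; z up along it. Origin: end of the spring tip when out, 8 mm above the table at the start. From there up: spring tip 8 mm thick, 0 to 12 mm; steel barrel 20 mm thick, 12 to 52; yellow collar 34 mm wide, 52 to 58, resting on the holder's top; round green handle 24 mm thick, 58 to 118 mm.
- plunger (a joint): How far the spring tip is pushed into the probe, in m: 0 out, 0.012 bottomed. It starts to give at 0.6 N and needs 350 N/m more: about 2.7 N half way, 4.8 N fully in.
- tip (a point): Flat end of the probe's spring tip, 8 mm in diameter; moves with the spring tip.
- small_weight: Loose bystander: smaller brass weight, disc 40 mm in diameter and 24 mm high, same loop, blue grip tab, 111 mm high overall, 0.25 kg. Leave alone. Origin: centre of the underside.
- sprayer: Loose bystander: blue bottle 72 mm in diameter, 150 mm high, origin under its centre.
- amber_pot: Loose bystander: amber glass pot 170 mm in diameter, 90 mm high, origin under its centre.
- jar: Loose bystander: white jar 68 mm in diameter, 95 mm high, origin under its centre.
- beaker: Loose bystander: glass beaker 68 mm in diameter, 85 mm high, origin under its centre.
- wrench: Loose bystander: flat wrench lying on the table at the left front.

How it is judged (in metres and radians):
On the way, in this order (a step that is already met when the one before it is completed fails the run):
1. the large weight hangs by its loop on the beam's hook, let go, with the beam sagging (distance between weight_eye and hook_seat below 0.04 m and z of weight_eye in the frame of hook_seat between -0.006 and 0.02 m and contact force between weight and rig above 2 N and value of joint beam above 0.02 rad and height (world z) of weight above 0.04 m and angle between weight's own z axis and vertical below 0.5 rad and contact force between each of the fingers, the arm and weight below 0.1 N), for 0.3 s.
2. the probe is held upright with its tip on the red mark and the spring tip partly in (all of step 1 and distance between tip and mark below 0.009 m and angle between probe's own z axis and vertical below 0.14 rad and value of joint plunger between 0.002 and 0.0105 m and contact force between probe and rig between 0.7 and 10 N and contact force between the fingers and probe above 2 N), for 0.3 s.
At the end, for the whole second after the job is handed in: Large weight hangs by its loop on the hook (eye within 40 mm of the seat, weight within 28 deg of upright), untouched, beam sag over 0.02 rad; probe gripped, within 8 deg of upright, tip within 9 mm of the mark, spring tip 2 to 10.5 mm in, 0.7 to 10 N; no bystander moved 50 mm (all of step 2 and distance of each of small_weight, sprayer, amber_pot, jar, beaker, wrench from where it was at the start of the episode below 0.05 m); the arm keeps its last pose, push and grip.
It fails at once if a bystander is pushed 50 mm or more from its place (distance of any of small_weight, sprayer, amber_pot, jar, beaker, wrench from where it was at the start of the episode above 0.05 m).
It fails at once if the probe is rammed into the rig with more than 25 N (contact force between probe and rig above 25 N).
It also fails if it takes over 66 s, if anything falls off the work surface, if the arm or the gripper's body presses on something with over 40 N, if the wrist force passes 120 N, or if a joint passes its speed limit or range.

## Working session

There is one attempt and no reset: what is moved stays moved. The work goes in short steps, Python scripts to look and compute and a tool call to move; the robot and the scene stay as the last step left them, time stands still between calls to the robot, and variables do not carry over. Pictures are saved under pics/ and viewed, at most 12 in all, crops included, and the job is handed in when it is done.

Besides the shell and the picture viewer there is one more tool, called after "Emit:" as a command line: name --argument value ..., lists and objects as JSON in quotes. jog_arm: Moves the arm, as the interface text tells. Its arguments: {"type":"object","properties":{"motion":{"type":"array"},"fingers":{"type":"number"},"squeeze":{"type":"number"}},"required":["motion"]}

```bash
ls; mkdir -p pics
python3 - <<'E'
from station import arm
import cv2
print(arm.observe())
for n in("side","top"):
    im=arm.capture(n);cv2.imwrite(f"pics/{n}0.png",im[:,:,::-1]);c=arm.calibration(n);print(n,c)
E
```

```text
pics
{'time_s': 0.0, 'joint_positions': array([-1.29669843,  0.60014556, -0.00254184,  1.6001172 ,  0.00180308,
        0.94288263, -0.07976643]), 'joint_velocities': array([ 0.00119489, -0.0001659 , -0.0002114 , -0.00155085,  0.00196182,
        0.0002253 ,  0.00053744]), 'joint_torque': array([-1.38146326e-03, -7.76440644e+01,  1.56387314e+00, -2.58010340e+01,
        1.21789280e-02,  9.14023927e-03, -2.81282377e-05]), 'tool_pos': array([249.00804739, 680.42963617, 244.40671346]), 'orientation': array([ 1.74455278e-01,  9.84664793e-01, -7.72753216e-04, -6.30536728e-05]), 'ft_force': array([-0.40604877, -0.82732617,  0.467083  ]), 'wrist_torque': array([-0.03128647,  0.0160074 ,  0.03599433]), 'gripper_force': 0.0, 'finger_gap': 85.31395697756004}
side {'camera_matrix': array([[395.30513095,   0.        , 322.85179325],
       [  0.        , 395.30513095, 194.39099264],
       [  0.        ,   0.        ,   1.        ]]), 'rvec': array([ 2.25452789, -0.21834966,  0.08068201]), 'tvec': array([-551.05124387,  225.41208757, 1285.32660052])}
top {'camera_matrix': array([[443.17866198,   0.        , 320.24820723],
       [  0.        , 443.17866198, 202.20037413],
       [  0.        ,   0.        ,   1.        ]]), 'rvec': array([ 2.11129583, -2.11751322,  0.19590446]), 'tvec': array([  59.6851571 ,  594.14891563, 1541.92259752])}
```

View pics/side0.png

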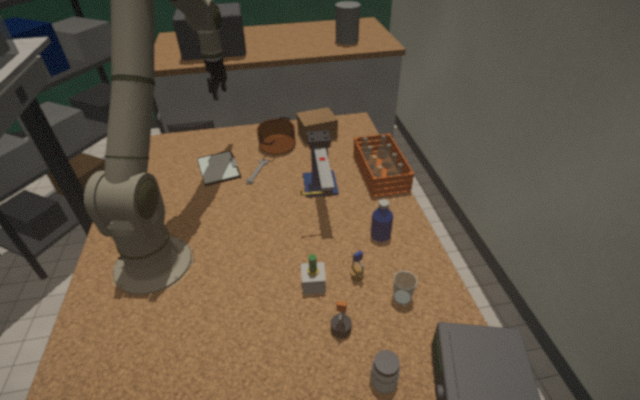

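View pics/top0.png

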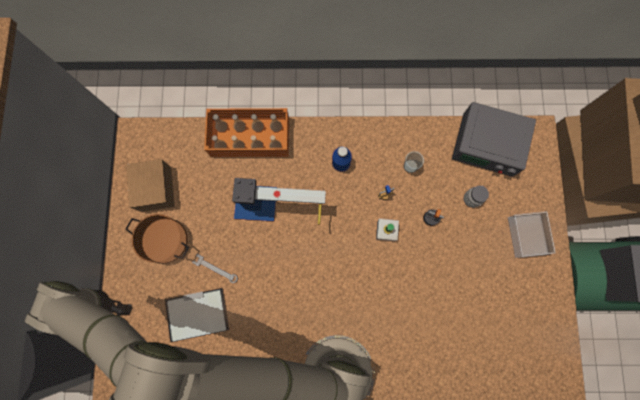

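The side view shows the probe in its holder at (313,270), the orange-tabbed weight at (341,318) and the rig at (322,170), with its hook at about (310,192). In the top view the red mark is at (277,194), the hook at (320,213), the holder at (389,230) and the orange tab at (437,214).

```bash
cat > h.py <<'E'
import numpy as np,cv2
from station import arm
def ray(cal,uv):
    R=cv2.Rodrigues(cal["rvec"])[0];t=cal["tvec"]
    d=R.T@np.linalg.inv(cal["camera_matrix"])@np.array([*uv,1.]);return -R.T@t,d/np.linalg.norm(d)
def plane(cal,uv,z):
    o,d=ray(cal,uv);return o+d*(z-o[2])/d[2]
def proj(cal,P):
    return cv2.projectPoints(np.array(P,float).reshape(-1,1,3),cal["rvec"],cal["tvec"],cal["camera_matrix"],None)[0].reshape(-1,2)
def tri(r1,r2):
    (a,u),(b,v)=r1,r2
    s=np.linalg.lstsq(np.c_[u,-v],b-a,rcond=None)[0];p,q=a+s[0]*u,b+s[1]*v
    return (p+q)/2,np.linalg.norm(p-q)
def blobs(im,lo,hi,roi,mn=4):
    x0,y0,x1,y1=roi
    m=cv2.inRange(cv2.cvtColor(im,cv2.COLOR_RGB2HSV),np.array(lo),np.array(hi))
    k=np.zeros_like(m);k[y0:y1,x0:x1]=m[y0:y1,x0:x1]
    n,l,s,c=cv2.connectedComponentsWithStats(k)
    return [(c[i].round(1),s[i]) for i in range(1,n) if s[i][4]>=mn],k
E
python3 - <<'E'
from h import *
S=cv2.imread("pics/side0.png")[:,:,::-1].copy();T=cv2.imread("pics/top0.png")[:,:,::-1].copy()
cs,ct=arm.calibration("side"),arm.calibration("top")
Q=dict(orange=((5,170,90),(16,255,255),(325,295,360,320),(425,200,450,225)),
green=((45,100,30),(85,255,255),(300,250,325,280),(375,215,405,245)),
red=((0,140,80),(4,255,255),(310,150,335,172),(265,185,290,205)),
yellow=((22,130,70),(32,255,255),(295,180,340,205),(310,200,330,230)),
)
for k,(lo,hi,a,b) in Q.items():
    A=blobs(S,lo,hi,a)[0];B=blobs(T,lo,hi,b)[0]
    print(k,[(x[0],x[1]) for x in A],[(x[0],x[1]) for x in B])
    if A and B:
        f=lambda L:max(L,key=lambda x:x[1][4])[0]
        print("  tri",*tri(ray(cs,f(A)),ray(ct,f(B))))
o=[cv2.resize(S[100:340,260:400],None,fx=3.5,fy=2.5*1.0,interpolation=2)]
a=cv2.resize(S[240:340,290:400],(550,500),interpolation=2)
cv2.imwrite("pics/sc.png",cv2.resize(S[120:340,270:400],(345,585),interpolation=2)[:,:,::-1])
cv2.imwrite("pics/tc.png",cv2.resize(T[170:250,225:455],(800,278),interpolation=2)[:,:,::-1])
c=np.zeros((600,800,3),np.uint8)
c[:278]=cv2.imread("pics/tc.png")
c[280:600,:400]=cv2.resize(S[120:210,280:380],(400,320),interpolation=2)[:,:,::-1]
c[280:600,400:]=cv2.resize(S[240:340,290:400],(400,320),interpolation=2)[:,:,::-1]
cv2.imwrite("pics/c.png",c)
E
```

```text
orange [] [(array([437.3, 213. ]), array([435, 210,   5,   7,  22], dtype=int32))]
green [(array([311.9, 257.3]), array([309, 255,   7,   6,  25], dtype=int32))] [(array([389.6, 226.8]), array([386, 224,   7,   6,  27], dtype=int32))]
  tri [ 496.04881882 -180.10314648  120.16455862] 1.5178778244639584
red [(array([321.5, 158.5]), array([320, 158,   4,   2,   8], dtype=int32))] [(array([276.4, 193.5]), array([274, 191,   6,   6,  23], dtype=int32))]
  tri [597.39544885 202.065044   192.52789663] 0.8876418841139054
yellow [(array([313.6, 192.6]), array([306, 192,  15,   2,  22], dtype=int32))] [(array([319.5, 207.2]), array([319, 204,   2,   7,  13], dtype=int32)), (array([318.9, 216.9]), array([318, 212,   3,  10,  14], dtype=int32))]
  tri [534.2695259   61.51671217 157.32496108] 19.40488755813894
```

View pics/c.png

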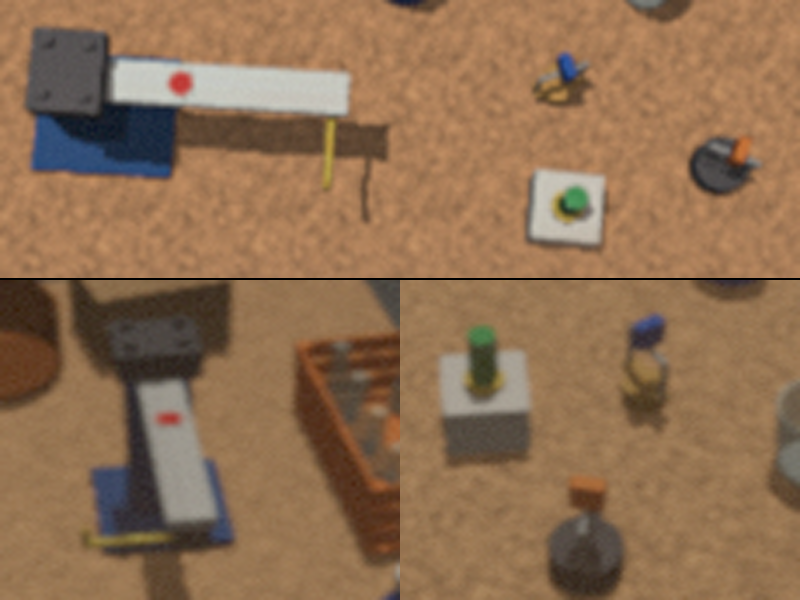

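The crop shows the weight's loop bar running from about (712,147) to (757,163), with the orange tab above it at (741,150). The probe handle is at (575,198), the hook rod runs from (330,120) to (327,187) and the mark is at (180,83).

```bash
cat >> h.py <<'E'
from scipy.spatial.transform import Rotation as Rn
def go(target,yaw_y=None):
    "shift in tool axes (m) to bring the TCP to target (mm); turn about tool z so tool y points at world angle yaw_y deg"
    s=arm.observe();R=Rn.from_quat(s["orientation"])
    print("t",round(s["time_s"],2),"pos",s["tool_pos"].round(1),"yaw_y",np.degrees(np.arctan2(*R.as_matrix()[1::-1,1])).round(2),"tilt",np.degrees(np.arccos(-R.as_matrix()[2,2])).round(2),"F",s["ft_force"].round(2),"gap",round(s["finger_gap"],1),"q7",s["joint_positions"][6].round(2))
    print(" shift",(R.inv().apply(np.array(target)-s["tool_pos"])/1000).round(4))
    if yaw_y is not None:
        y=R.as_matrix()[:,1];a=-(np.radians(yaw_y)-np.arctan2(y[1],y[0]));print(" turn z",((a+np.pi)%(2*np.pi)-np.pi).round(3))
E
python3 - <<'E'
from h import *
ct,cs=arm.calibration("top"),arm.calibration("side")
c=lambda x,y:(225+(x+.5)*.2875-.5,170+(y+.5)*80/278-.5)
f=lambda n,p,z:print(n,plane(ct,c(*p),z).round(1))
f("loopL",(712,147),89);f("loopR",(757,163),89);f("disc ctr",(720,166),36)
f("hook in",(330,120),162);f("hook out",(327,187),168)
for n,p in dict(b1=(113,58),b2=(350,72),b3=(346,115),b4=(110,105)).items():f(n,p,192)
f("mark",(180,83),192)
print("tab",plane(ct,(437.3,213),110))
s=lambda x,y:(290+(x-400+.5)*110/400-.5,240+(y-280+.5)*100/320-.5)
print("tab tri",*tri(ray(cs,s(588,493)),ray(ct,(437.3,213))))
print("loop tri",*tri(ray(cs,s(588,512)),ray(ct,c(734,155))))
go([500,-270,250],90)
E
```

```text
loopL [ 551.8 -325.9   89. ]
loopR [ 535.3 -370.4   89. ]
disc ctr [ 540.9 -345.9   36. ]
hook in [567.1  59.4 162. ]
hook out [500.6  62.3 168. ]
b1 [622.7 266.8 192. ]
b2 [607.9  39.8 192. ]
b3 [566.1  43.8 192. ]
b4 [576.7 268.5 192. ]
mark [597.9 202.1 192. ]
tab [ 544.3654232  -348.22080518  110.        ]
tab tri [ 545.23181189 -348.78269598  107.88416524] 0.9935781632332544
loop tri [ 545.32643203 -349.42293974   82.16372429] 1.2584162707951496
t 0.1 pos [249.  680.5 244.5] yaw_y 69.9 tilt 0.08 F [ 0.04 -0.52 -0.62] gap 85.3 q7 -0.08
 shift [-0.5623 -0.8063 -0.0043]
 turn z -0.351
```

Emit:
jog_arm --motion '[[[-0.035,-0.028,0],[0,0,0]],[[-0.035,-0.028,0],[0,0,0]],[[-0.035,-0.028,0],[0,0,0]],[[-0.035,-0.028,0],[0,0,0]],[[-0.035,-0.028,0],[0,0,0]],[[-0.035,-0.028,0],[0,0,0]],[[-0.035,-0.028,0],[0,0,0]],[[-0.035,-0.028,0],[0,0,0]],[[-0.035,-0.028,0],[0,0,0]],[[-0.035,-0.028,0],[0,0,0]]]'

```text
time_s: 1.1
tool_pos: [482.2, 295.9, 245.2]
orientation: [0.174, 0.985, -0.0, -0.0]
ft_force: [0.2, -0.4, -0.6]
finger_gap: 85.3
gripper_force: 0.0
```

Emit:
jog_arm --motion '[[[-0.02,-0.042,0],[0,0,0]],[[-0.02,-0.042,0],[0,0,0]],[[-0.02,-0.042,0],[0,0,0]],[[-0.02,-0.042,0],[0,0,0]],[[-0.02,-0.042,0],[0,0,0]],[[-0.02,-0.042,0],[0,0,0]],[[-0.02,-0.042,0],[0,0,0]],[[-0.02,-0.042,0],[0,0,0]],[[-0.02,-0.042,0],[0,0,0]],[[-0.02,-0.042,0],[0,0,0]],[[-0.02,-0.042,0],[0,0,0]],[[-0.02,-0.042,0],[0,0,0]],[[-0.02,-0.042,0],[0,0,0]],[[-0.02,-0.042,0],[0,0,0]],[[0,0,0],[0,0,0]]]'

```text
time_s: 2.6
tool_pos: [540.9, -358.3, 244.8]
orientation: [0.178, 0.984, -0.002, 0.0]
ft_force: [-0.5, 0.3, 0.1]
finger_gap: 85.4
gripper_force: 0.0
```

Run:
```python
from h import *
go([545,-348.5,112],69.7)
cw=arm.calibration("wrist");W=arm.capture("wrist");cv2.imwrite("pics/w1.png",W[:,:,::-1])
np.savez("w1.npz",**cw)
print(cw["camera_matrix"],-cv2.Rodrigues(cw["rvec"])[0].T@cw["tvec"])
for b in blobs(W,(5,150,60),(16,255,255),(0,0,640,400),60)[0]: print(b, plane(cw,b[0],123).round(1))
```

```text
t 2.6 pos [ 540.9 -358.3  244.8] yaw_y 69.45 tilt 0.22 F [-0.54  0.33  0.09] gap 85.4 q7 1.76
 shift [-0.0003  0.0111  0.1328]
 turn z -0.004
[[278.00828136   0.         318.93272084]
 [  0.         278.00828136 196.85736449]
 [  0.           0.           1.        ]] [ 476.62505403 -332.72824371  373.42807608]
(array([330.5, 191.7]), array([324, 176,  14,  32, 382], dtype=int32)) [ 541.5 -346.6  123. ]
```

View pics/w1.png

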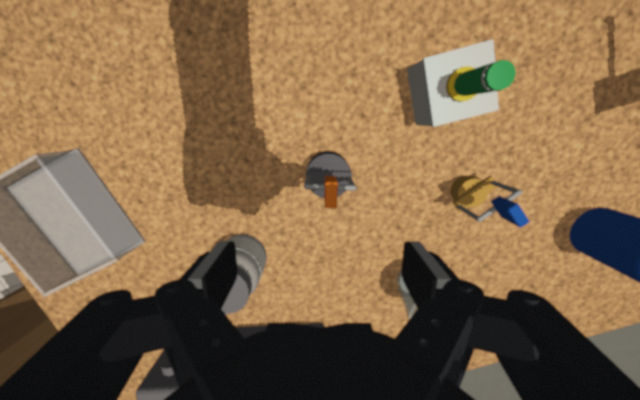

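The wrist view shows the tab at (330,192), upright in the image, so the yaw already matches. The jar at (240,265) and beaker at (405,285) lie to the sides, so I'll descend with the fingers narrowed.

Emit:
jog_arm --motion '[[[0.0005,0.006,0.03],[0,0,0]],[[0.0005,0.005,0.035],[0,0,0]],[[0,0,0.035],[0,0,0]],[[0,0,0.025],[0,0,0]],[[0,0,0.01],[0,0,0]],[[0,0,0],[0,0,0]],[[0,0,0],[0,0,0]]]' --fingers 0.05

```text
time_s: 3.35
tool_pos: [545.9, -339.9, 111.3]
orientation: [0.174, 0.985, -0.0, 0.0]
ft_force: [0.8, -0.2, 0.9]
finger_gap: 50.2
gripper_force: 0.0
```

Emit:
jog_arm --motion '[[[0,0,0],[0,0,0]],[[0,0,0],[0,0,0]],[[0,0,0],[0,0,0]],[[0,0,0],[0,0,0]],[[0,0,0],[0,0,0]],[[0,0,0],[0,0,0]],[[0,0,0],[0,0,0]]]' --fingers 0.0 --squeeze 60

```text
time_s: 4.05
tool_pos: [545.3, -340.8, 110.9]
orientation: [0.175, 0.985, -0.0, 0.0]
ft_force: [-2.8, -3.0, 6.7]
finger_gap: 11.2
gripper_force: 61.9
```

Emit:
jog_arm --motion '[[[0,0,-0.005],[0,0,0]],[[0,0,-0.025],[0,0,0]],[[0,0,-0.05],[0,0,0]],[[0,0,-0.05],[0,0,0]],[[0,0,-0.04],[0,0,0]],[[0,0,-0.02],[0,0,0]],[[0,0,0],[0,0,0]]]'

```text
time_s: 4.75
tool_pos: [546.3, -339.9, 303.0]
orientation: [0.174, 0.985, -0.0, 0.002]
ft_force: [1.2, -0.7, -6.6]
finger_gap: 10.9
gripper_force: 60.2
```

Run:
```python
from h import *
go([450,61,290],86.8)
cw=arm.calibration("wrist");W=arm.capture("wrist");cv2.imwrite("pics/w2.png",W[:,:,::-1])
```

```text
t 4.75 pos [ 546.3 -339.9  303. ] yaw_y 69.94 tilt 0.24 F [ 1.23 -0.69 -6.59] gap 10.9 q7 1.74
 shift [0.228  0.3436 0.0121]
 turn z -0.294
```

View pics/w2.png

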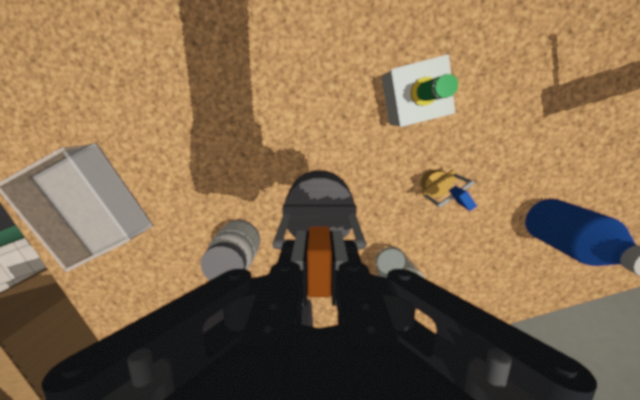

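Grasp is good: the tab is between the pads and the loop is square to the closing axis, with a lifted load of about 6.6 N. Next I carry it to the hook's open side.

Emit:
jog_arm --motion '[[[0.012,0.018,0],[0,0,0]],[[0.024,0.036,0],[0,0,0]],[[0.024,0.036,0],[0,0,0]],[[0.024,0.036,0],[0,0,0]],[[0.024,0.036,0],[0,0,0]],[[0.024,0.036,0],[0,0,0]],[[0.024,0.036,0],[0,0,0]],[[0.024,0.036,0],[0,0,0]],[[0.024,0.036,0],[0,0,0]],[[0.024,0.036,0],[0,0,0]],[[0,0.0,0],[0,0,-0.1]],[[0,0,0],[0,0,-0.1]],[[0,0,0],[0,0,-0.094]],[[0,0,0],[0,0,0]],[[0,0,0],[0,0,0]],[[0,0,0],[0,0,0]]]'

```text
time_s: 6.4
tool_pos: [448.3, 59.2, 299.5]
orientation: [0.03, 1.0, -0.0, -0.001]
ft_force: [-0.3, -0.1, -6.8]
finger_gap: 10.9
gripper_force: 60.1
```

Run:
```python
from h import *
go([450,61,213],86.8)
cw=arm.calibration("wrist");W=arm.capture("wrist")
T=arm.capture("top");S=arm.capture("side")
c=np.zeros((600,800,3),np.uint8)
c[:400,:400]=cv2.resize(T[150:250,270:370],(400,400),interpolation=2)
c[:400,400:]=cv2.resize(S[110:210,260:360],(400,400),interpolation=2)
c[400:600,:320]=cv2.resize(W,(320,200))
cv2.imwrite("pics/c2.png",c[:,:,::-1]);cv2.imwrite("pics/w3.png",W[:,:,::-1])
for b in blobs(W,(22,130,70),(32,255,255),(0,0,640,400),30)[0]: print(b)
```

```text
t 6.4 pos [448.3  59.2 299.5] yaw_y 86.61 tilt 0.09 F [-0.32 -0.13 -6.8 ] gap 10.9 q7 1.22
 shift [-0.0017  0.0019  0.0865]
 turn z -0.003
(array([150.9, 214.6]), array([136, 206,  24,  22, 199], dtype=int32))
```

View pics/c2.png

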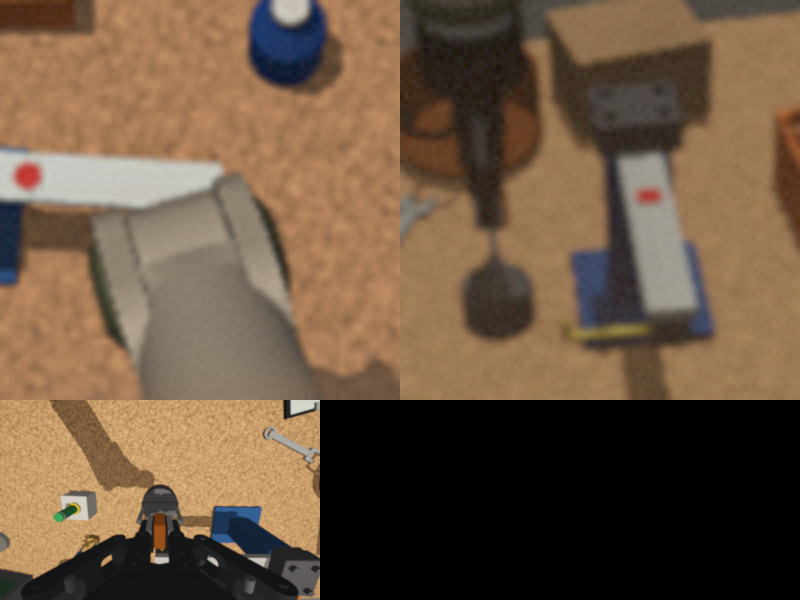

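Emit:
jog_arm --motion '[[[-0.001,0.002,0.02],[0,0,0]],[[0,0,0.035],[0,0,0]],[[0,0,0.022],[0,0,0]],[[0,0,0.009],[0,0,0]],[[0,0,0],[0,0,0]],[[0,0,0],[0,0,0]],[[-0.01,0,0],[0,0,0]],[[-0.015,0,0],[0,0,0]],[[-0.015,0,0],[0,0,0]],[[-0.015,0,0],[0,0,0]],[[-0.015,0,0],[0,0,0]],[[-0.012,0,0],[0,0,0]],[[0,0,0],[0,0,0]],[[0,0,0],[0,0,0]]]'

```text
time_s: 7.95
tool_pos: [531.6, 56.6, 214.2]
orientation: [0.029, 1.0, -0.0, -0.0]
ft_force: [-0.5, 1.2, -6.3]
finger_gap: 11.0
gripper_force: 60.1
```

Run:
```python
from h import *
go([532,60.9,189],86.8)
T=arm.capture("top");S=arm.capture("side")
c=np.zeros((600,800,3),np.uint8)
c[:,:]=cv2.resize(S[120:210,270:390],(800,600),interpolation=2)
cv2.imwrite("pics/c3.png",c[:,:,::-1])
```

```text
t 7.95 pos [531.6  56.6 214.2] yaw_y 86.73 tilt 0.04 F [-0.5   1.21 -6.28] gap 11.0 q7 1.24
 shift [-0.0002  0.0043  0.0252]
 turn z -0.001
```

View pics/c3.png

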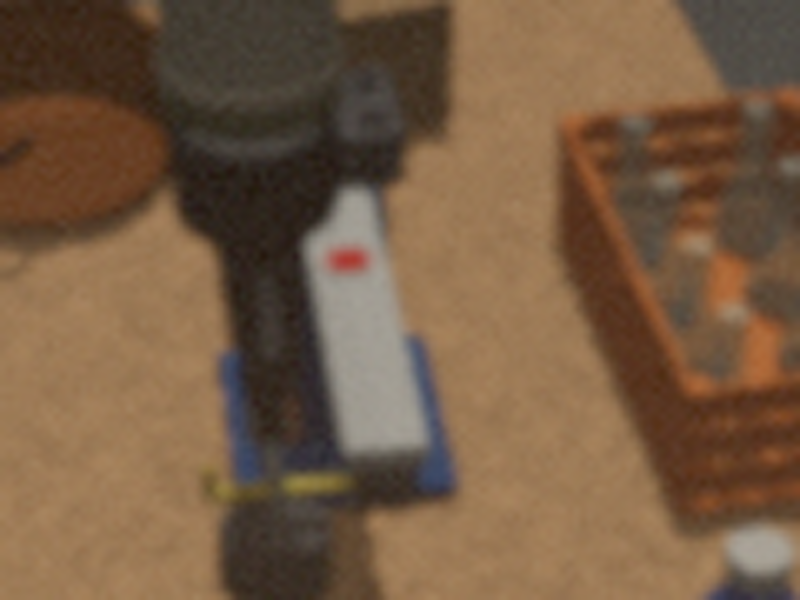

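The loop's near leg at (272,487) crosses in front of the yellow rod, between its tip (210,487) and the beam (350,480), so the rod is threaded. I'll lower it.

Emit:
jog_arm --motion '[[[0,0.004,0],[0,0,0]],[[0,0,0.01],[0,0,0]],[[0,0,0.01],[0,0,0]],[[0,0,0.005],[0,0,0]],[[0,0,0.005],[0,0,0]],[[0,0,0.004],[0,0,0]],[[0,0,0.003],[0,0,0]],[[0,0,0],[0,0,0]],[[0,0,0],[0,0,0]]]'

```text
time_s: 8.95
tool_pos: [532.1, 60.9, 177.5]
orientation: [0.028, 1.0, 0.0, 0.0]
ft_force: [-1.9, 2.0, -1.6]
finger_gap: 10.8
gripper_force: 60.7
```

Emit:
jog_arm --motion '[[[0,0,0.002],[0,0,0]],[[0,0,0.002],[0,0,0]],[[0,0,0],[0,0,0]],[[0,0,0],[0,0,0]]]'

```text
time_s: 9.35
tool_pos: [532.3, 60.9, 173.4]
orientation: [0.028, 1.0, 0.0, 0.0]
ft_force: [-0.8, 2.8, -0.6]
finger_gap: 10.7
gripper_force: 61.0
```

Emit:
jog_arm --motion '[[[0,0,0],[0,0,0]],[[0,0,0],[0,0,0]],[[0,0,0],[0,0,0]],[[0,0,0],[0,0,0]],[[0,0,0],[0,0,0]],[[0,0,0],[0,0,0]]]' --fingers 0.04

```text
time_s: 9.95
tool_pos: [532.0, 60.6, 173.3]
orientation: [0.028, 1.0, -0.0, 0.0]
ft_force: [0.5, 0.3, 0.2]
finger_gap: 40.0
gripper_force: 0.0
```

Emit:
jog_arm --motion '[[[0,0,-0.01],[0,0,0]],[[0,0,-0.03],[0,0,0]],[[0,0,-0.05],[0,0,0]],[[0,0,-0.05],[0,0,0]],[[0,0,0],[0,0,0]],[[0,0,0],[0,0,0]]]'

```text
time_s: 10.55
tool_pos: [532.3, 60.7, 315.3]
orientation: [0.028, 1.0, 0.0, 0.002]
ft_force: [-0.3, 0.7, -0.7]
finger_gap: 39.9
gripper_force: 0.0
```

Run:
```python
from h import *
go([496,-180,300],86.8)
T=arm.capture("top");S=arm.capture("side");W=arm.capture("wrist")
c=np.zeros((600,800,3),np.uint8)
c[:,:450]=cv2.resize(S[120:220,270:345],(450,600),interpolation=2)
c[:220,450:]=cv2.resize(W,(350,220))
cv2.imwrite("pics/c4.png",c[:,:,::-1])
```

```text
t 10.55 pos [532.3  60.7 315.3] yaw_y 86.74 tilt 0.2 F [-0.26  0.7  -0.65] gap 39.9 q7 1.26
 shift [ 0.0226 -0.2424  0.015 ]
 turn z -0.001
```

View pics/c4.png

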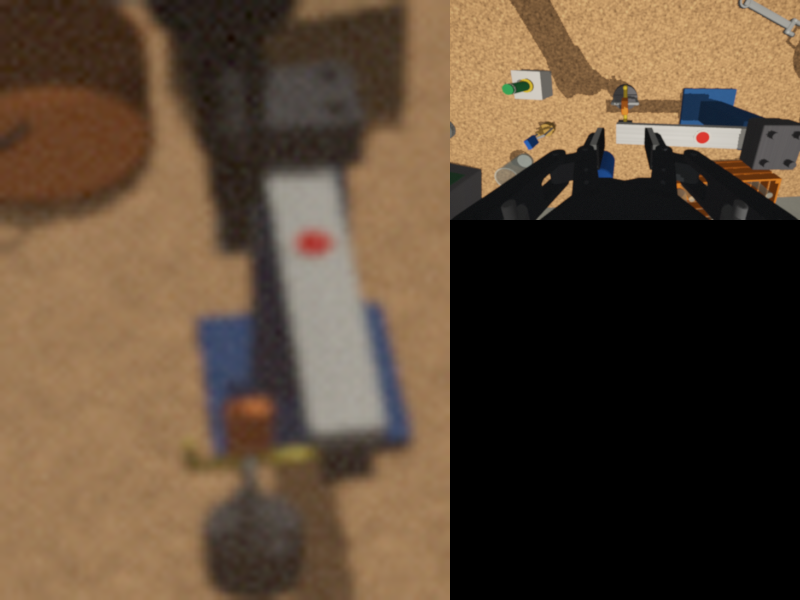

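The weight hangs freely on the hook, with its tab at (250,420) and the loop on the rod. Next, the probe.

Emit:
jog_arm --motion '[[[0.003,-0.03,0],[0,0,0]],[[0.004,-0.04,0],[0,0,0]],[[0.004,-0.042,0],[0,0,0]],[[0.004,-0.045,0.01],[0,0,0]],[[0.004,-0.045,0.02],[0,0,0]],[[0.004,-0.04,0.035],[0,0,0]],[[0,0,0],[0,0,0]],[[0,0,0],[0,0,0]]]' --fingers 0.06

```text
time_s: 11.5
tool_pos: [494.5, -177.6, 248.7]
orientation: [0.029, 1.0, 0.0, -0.002]
ft_force: [-0.0, 1.2, -0.1]
finger_gap: 59.9
gripper_force: 0.0
```

Run:
```python
from h import *
go([496,-180,92],86.8)
cs,ct,cw=[arm.calibration(n) for n in("side","top","wrist")]
W=arm.capture("wrist");cv2.imwrite("pics/w4.png",W[:,:,::-1])
o=-cv2.Rodrigues(cw["rvec"])[0].T@cw["tvec"];print(o)
for b in blobs(W,(45,100,40),(85,255,255),(150,0,500,400),60)[0]: print(b,plane(cw,b[0],100).round(1),plane(cw,b[0],126).round(1))
S=arm.capture("side");T=arm.capture("top")
A=blobs(S,(0,120,70),(5,255,255),(310,150,335,175))[0];B=blobs(T,(0,120,70),(5,255,255),(265,185,290,205))[0]
print(A,B,tri(ray(cs,A[0][0]),ray(ct,B[0][0])),plane(ct,B[0][0],187),plane(cs,A[0][0],187))
A=blobs(S,(45,100,30),(85,255,255),(300,250,325,280))[0];print(A and plane(cs,A[0][0],126))
```

```text
t 11.5 pos [ 494.5 -177.6  248.7] yaw_y 86.63 tilt 0.24 F [-0.01  1.19 -0.09] gap 59.9 q7 1.74
 shift [-0.0023 -0.0024  0.1567]
 turn z -0.003
[ 426.44828242 -172.70272816  377.62641893]
(array([314.8, 179.9]), array([306, 175,  18,  11, 111], dtype=int32)) [ 485.  -180.1  100. ] [ 479.5 -179.4  126. ]
(array([314. , 196.6]), array([304, 186,  21,  23, 396], dtype=int32)) [ 502.5 -182.   100. ] [ 495.4 -181.2  126. ]Traceback (most recent call last):
  File "<stdin>", line 9, in <module>
IndexError: list index out of range
```

View pics/w4.png

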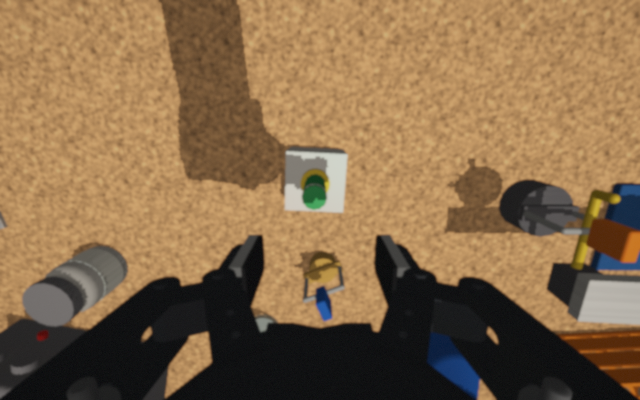

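The wrist view shows the handle top at (314,197), which is (495.5,-181), agreeing with the earlier triangulation. Descending to grasp.

Emit:
jog_arm --motion '[[[-0.001,-0.0034,0.02],[0,0,0]],[[0,0,0.035],[0,0,0]],[[0,0,0.04],[0,0,0]],[[0,0,0.035],[0,0,0]],[[0,0,0.02],[0,0,0]],[[0,0,0.007],[0,0,0]],[[0,0,0],[0,0,0]],[[0,0,0],[0,0,0]]]'

```text
time_s: 12.45
tool_pos: [497.3, -180.3, 94.6]
orientation: [0.028, 1.0, -0.0, 0.001]
ft_force: [-0.5, -0.0, -0.1]
finger_gap: 60.0
gripper_force: 0.0
```

Run:
```python
from h import *
go([495.5,-181,92])
cs,ct=arm.calibration("side"),arm.calibration("top")
S=arm.capture("side");T=arm.capture("top")
for h in(4,8):
  A=blobs(S,(0,100,60),(h,255,255),(300,140,345,185))[0];B=blobs(T,(0,100,60),(h,255,255),(260,180,295,210))[0]
  print([(a[0],a[1][4],plane(cs,a[0],188).round(1)) for a in A],[(a[0],a[1][4],plane(ct,a[0],188).round(1)) for a in B])
```

```text
t 12.45 pos [ 497.3 -180.3   94.6] yaw_y 86.79 tilt 0.09 F [-0.5  -0.03 -0.09] gap 60.0 q7 1.74
 shift [ 0.0018 -0.0008  0.0025]
[] [(array([276.8, 193.7]), np.int32(32), array([598.2, 201.2, 188. ]))]
[] [(array([276.8, 193.7]), np.int32(32), array([598.2, 201.2, 188. ]))]
```

Emit:
jog_arm --motion '[[[0.0015,-0.0005,0.002],[0,0,0]],[[0,0,0],[0,0,0]],[[0,0,0],[0,0,0]],[[0,0,0],[0,0,0]],[[0,0,0],[0,0,0]],[[0,0,0],[0,0,0]],[[0,0,0],[0,0,0]]]' --fingers 0.0 --squeeze 70

```text
time_s: 13.25
tool_pos: [494.9, -181.2, 92.0]
orientation: [0.029, 1.0, -0.0, 0.0]
ft_force: [-1.2, 0.7, 4.7]
finger_gap: 22.1
gripper_force: 68.1
```

Emit:
jog_arm --motion '[[[0,0,-0.01],[0,0,0]],[[0,0,-0.03],[0,0,0]],[[0,0,-0.045],[0,0,0]],[[0,0,-0.045],[0,0,0]],[[0,0,-0.045],[0,0,0]],[[0,0,-0.045],[0,0,0]],[[0,0,-0.02],[0,0,0]],[[0,0,-0.01],[0,0,0]],[[0,0,0],[0,0,0]],[[0,0,0],[0,0,0]]]'

```text
time_s: 14.25
tool_pos: [494.3, -180.8, 340.4]
orientation: [0.028, 1.0, 0.0, -0.001]
ft_force: [-0.5, 0.2, -3.1]
finger_gap: 22.3
gripper_force: 68.6
```

Run:
```python
from h import *
go([597.8,201.7,330],86.8)
W=arm.capture("wrist");cv2.imwrite("pics/w5.png",W[:,:,::-1]);cw=arm.calibration("wrist")
for lo,hi,n in(((45,90,30),(85,255,255),"g"),((18,110,60),(34,255,255),"y")):
  for b in blobs(W,lo,hi,(200,100,440,400),40)[0]: print(n,b)
```

```text
t 14.25 pos [ 494.3 -180.8  340.4] yaw_y 86.75 tilt 0.1 F [-0.48  0.24 -3.05] gap 22.3 q7 1.75
 shift [-0.0817  0.3878  0.0103]
 turn z -0.001
g (array([318.7, 249.1]), array([ 294,  224,   51,   53, 1761], dtype=int32))
g (array([318.9, 299.8]), array([ 288,  272,   62,   57, 2540], dtype=int32))
y (array([319.2, 221.9]), array([293, 211,  52,  31, 719], dtype=int32))
```

Run:
```python
from h import *
cw=arm.calibration("wrist");s=arm.observe();p=s["tool_pos"]
for k in(118,58,55,52,12,0): print(k,proj(cw,[p+[0,0,k-84]]).round(1))
W=cv2.imread("pics/w5.png")
cv2.imwrite("pics/w5c.png",cv2.resize(W[150:350,220:420],(600,600),interpolation=2))
```

```text
118 [[316.5 299.6]]
58 [[317.3 237.5]]
55 [[317.3 235.5]]
52 [[317.3 233.5]]
12 [[317.6 212.8]]
0 [[317.6 208. ]]
```

View pics/w5c.png

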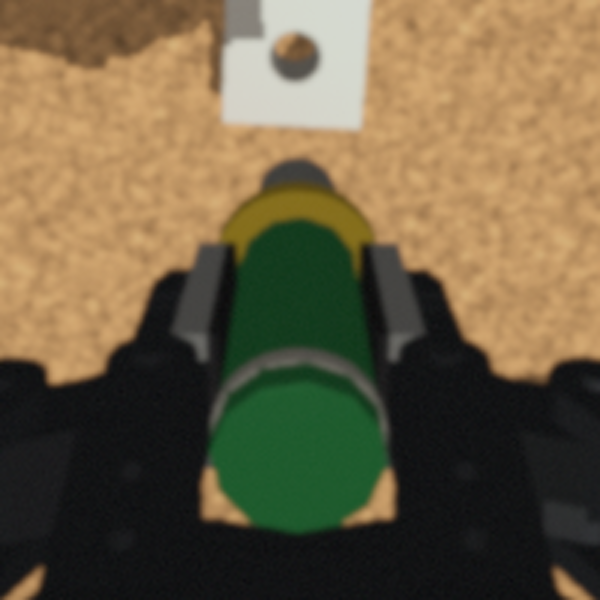

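The probe is upright in the pads: handle top, collar and barrel lie within about 2 px of where an upright probe should project. The empty holder hole shows above at (295,55). Moving over the mark.

Emit:
jog_arm --motion '[[[-0.005,0.022,0],[0,0,0]],[[-0.009,0.043,0],[0,0,0]],[[-0.009,0.043,0],[0,0,0]],[[-0.009,0.043,0],[0,0,0]],[[-0.009,0.043,0],[0,0,0]],[[-0.009,0.043,0],[0,0,0]],[[-0.009,0.043,0],[0,0,0]],[[-0.009,0.043,0],[0,0,0]],[[-0.009,0.043,0],[0,0,0]],[[-0.005,0.022,0],[0,0,0]],[[0,0,0],[0,0,0]],[[0,0,0],[0,0,0]]]'

```text
time_s: 15.5
tool_pos: [598.3, 201.6, 339.4]
orientation: [0.028, 1.0, -0.001, -0.002]
ft_force: [-0.4, -1.1, -1.0]
finger_gap: 22.4
gripper_force: 68.7
```

Run:
```python
from h import *
go([597.8,201.7,282],86.8)
p=arm.observe()["tool_pos"]
cw=arm.calibration("wrist");W=arm.capture("wrist");cv2.imwrite("pics/w6.png",W[:,:,::-1])
print("predicted mark/tip px",proj(cw,[[597.8,201.7,188],p-[0,0,84]]).round(1))
for h in(4,8):
  for b in blobs(W,(0,120,60),(h,255,255),(220,80,420,300),15)[0]: print(b,plane(cw,b[0],188).round(1))
for n in("side","top"):
  c=arm.calibration(n);I=arm.capture(n);cv2.imwrite(f"pics/{n}6.png",I[:,:,::-1])
  for b in blobs(I,(0,100,60),(6,255,255),(300,140,345,185) if n=="side" else (260,180,295,210))[0]: print(n,b,plane(c,b[0],188).round(1))
```

```text
t 15.5 pos [598.3 201.6 339.4] yaw_y 86.8 tilt 0.2 F [-0.4  -1.13 -0.96] gap 22.4 q7 1.04
 shift [0.0003 0.0001 0.0574]
 turn z 0.0
predicted mark/tip px [[318.2 187.7]
 [317.8 208. ]]
(array([317.7, 186.8]), array([307, 177,  22,  21, 355], dtype=int32)) [596.8 201.2 188. ]
(array([317.7, 186.8]), array([307, 177,  22,  21, 355], dtype=int32)) [596.8 201.2 188. ]
side (array([321.8, 160.2]), array([320, 159,   5,   4,  13], dtype=int32)) [597.2 197.9 188. ]
```

Emit:
jog_arm --motion '[[[0.001,-0.0005,0.02],[0,0,0]],[[0,0,0.025],[0,0,0]],[[0,0,0.012],[0,0,0]],[[0,0,0],[0,0,0]],[[0,0,0],[0,0,0]],[[0,0,0],[0,0,0]]]'

```text
time_s: 16.25
tool_pos: [598.4, 201.3, 285.7]
orientation: [0.029, 1.0, 0.0, 0.001]
ft_force: [-0.8, 0.4, -1.5]
finger_gap: 22.7
gripper_force: 68.8
```

Run:
```python
from h import *
go([597.3,201.2,272],86.8)
F=[]
for i in range(4): arm.capture("wrist");F.append(arm.observe()["ft_force"])
print(np.mean(F,0),np.std(F,0))
```

```text
t 16.25 pos [598.4 201.3 285.7] yaw_y 86.73 tilt 0.1 F [-0.83  0.37 -1.53] gap 22.7 q7 1.03
 shift [ 0.0011 -0.0001  0.0137]
 turn z -0.001
[ 0.09683004 -0.15615406 -1.07745201] [0.72010226 0.63177017 0.50944564]
```

```bash
cat >> h.py <<'E'
def avg(n=6):
    F=[];P=[]
    for i in range(n): arm.capture("wrist");s=arm.observe();F.append(s["ft_force"]);P.append(s["tool_pos"])
    print("F",np.mean(F,0).round(2),"P",np.mean(P,0).round(2),np.std(P,0).round(2),"t",s["time_s"],"grip",s["gripper_force"])
E
python3 -c "
from h import *
avg()"
```

```text
F [ 0.04  0.21 -1.26] P [597.85 201.33 284.73] [0.06 0.03 0.17] t 16.75 grip 68.75401139259338
```

Emit:
jog_arm --motion '[[[0.0005,0,0.003],[0,0,0]],[[0,0,0.002],[0,0,0]],[[0,0,0.002],[0,0,0]],[[0,0,0],[0,0,0]],[[0,0,0],[0,0,0]]]'

```text
time_s: 17.25
tool_pos: [597.3, 201.3, 277.3]
orientation: [0.028, 1.0, -0.0, -0.0]
ft_force: [-0.0, -0.3, -0.6]
finger_gap: 23.0
gripper_force: 68.8
```

```bash
python3 -c "
from h import *
avg()"
```

```text
F [ 0.2   0.01 -1.31] P [597.33 201.29 277.51] [0.02 0.02 0.03] t 17.55 grip 68.75414371490479
```

Emit:
jog_arm --motion '[[[0,0,0.002],[0,0,0]],[[0,0,0.002],[0,0,0]],[[0,0,0.002],[0,0,0]],[[0,0,0],[0,0,0]],[[0,0,0],[0,0,0]]]'

```text
time_s: 18.05
tool_pos: [597.3, 201.3, 271.4]
orientation: [0.028, 1.0, -0.0, -0.0]
ft_force: [0.7, -0.4, -1.6]
finger_gap: 23.0
gripper_force: 68.8
```

```bash
python3 -c "
from h import *
avg()"
```

```text
F [-0.11  0.11 -1.45] P [597.34 201.3  271.52] [0.02 0.02 0.03] t 18.35 grip 68.75364303588867
```

Emit:
jog_arm --motion '[[[0,0,0.0015],[0,0,0]],[[0,0,0.0015],[0,0,0]],[[0,0,0],[0,0,0]],[[0,0,0],[0,0,0]]]'

```text
time_s: 18.75
tool_pos: [597.4, 201.3, 268.5]
orientation: [0.028, 1.0, 0.0, 0.0]
ft_force: [0.8, 0.6, -0.2]
finger_gap: 22.0
gripper_force: 68.8
```

```bash
python3 -c "
from h import *
avg(10)"
```

```text
F [ 0.51  0.16 -0.17] P [597.37 201.32 268.53] [0.02 0.01 0.02] t 19.25 grip 68.75660419464111
```

Emit:
jog_arm --motion '[[[0,0,0.0015],[0,0,0]],[[0,0,0.0015],[0,0,0]],[[0,0,0.0015],[0,0,0]],[[0,0,0],[0,0,0]],[[0,0,0],[0,0,0]],[[0,0,0],[0,0,0]]]'

```text
time_s: 19.85
tool_pos: [597.3, 201.3, 264.0]
orientation: [0.028, 1.0, -0.0, 0.0]
ft_force: [-0.6, -0.1, 1.3]
finger_gap: 22.5
gripper_force: 68.8
```

Run:
```python
from h import *
avg(14)
W=arm.capture("wrist");S=arm.capture("side");cv2.imwrite("pics/w7.png",W[:,:,::-1]);cv2.imwrite("pics/s7.png",S[:,:,::-1])
cw=arm.calibration("wrist")
for b in blobs(W,(0,120,60),(8,255,255),(220,80,420,300),10)[0]: print("red",b)
print("barrel end, mark px",proj(cw,[[597.4,201.3,194],[597.4,201.3,188]]))
for b in blobs(W,(5,150,60),(16,255,255),(0,0,300,400),60)[0]: print("tab",b,plane(cw,b[0],170).round(1))
c=np.zeros((600,800,3),np.uint8);c[:,:400]=cv2.resize(W[120:320,250:383],(400,600),interpolation=2);c[:,400:]=cv2.resize(S[120:220,280:347],(400,600),interpolation=2)
cv2.imwrite("pics/c7.png",c[:,:,::-1])
```

```text
F [ 0.39 -0.2   1.36] P [597.34 201.29 264.01] [0.01 0.02 0.04] t 20.55 grip 68.7805688381195
red (array([316.5, 203. ]), array([303, 197,  30,  17, 206], dtype=int32))
barrel end, mark px [[317.62233434 213.53304503]
 [317.65622112 210.99380022]]
tab (array([137.3, 136.8]), array([ 117,  121,   41,   34, 1210], dtype=int32)) [534.2  63.2 170. ]
```

View pics/c7.png

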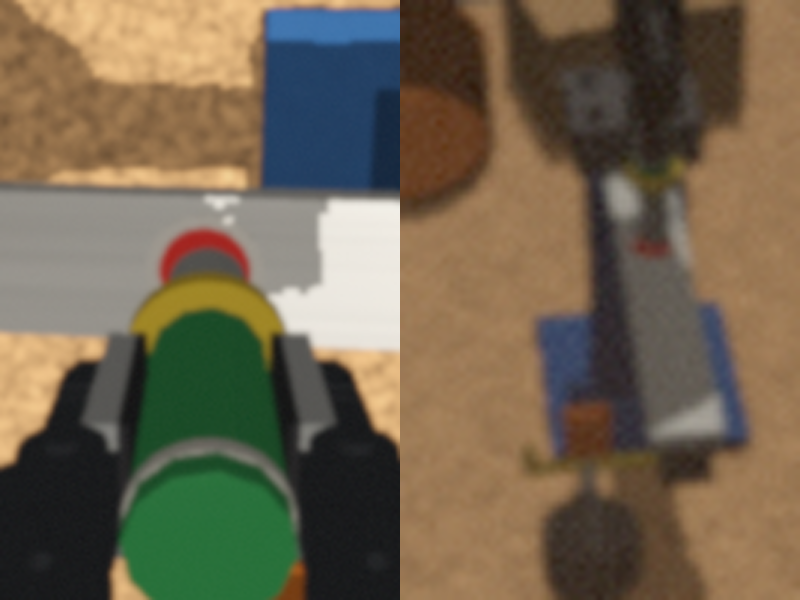

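The press is 2.6 N, about half way in. The barrel (208,265) is centred on the red mark (205,272) to within about 2 mm, and the weight still hangs. Handing in.

```bash
python3 -c "
from station import arm
print(arm.hand_in())"
```

```text
the job is handed in; nothing more can be done
None
```

I handed the job in at about 20.6 s. The weight hangs free on the hook, and the probe is held upright within about 2 mm of the red mark's centre at about 2.6 N, roughly half way in. The hand-in gave no verdict.

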